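# Unscrew the blue paint jar

## Robot

A 7-joint arm with a two-finger parallel gripper is mounted at the origin on a cart in front of the work surface, level with it; the furniture and walls round the work are solid. World frame = base frame: x ahead of the robot, y to its left, z up, the work surface at z = 0. Lengths are in mm, angles in rad, forces in N, time in s.
With the tool pointing down it reaches from about 400 to 875 mm from the base axis. Payload 4.4 kg.
Tool frame: the origin (TCP) lies midway between the tips of the shut fingers; the grasp point (between the pads) lies 19 mm behind it; z points along the fingers, y is the line along which they close (so a half turn about z gives the same grasp; the last joint's range is limited). The gripper opens to 85 mm and grips with 20 to 120 N. Pads are 22 mm wide; open, the fingers measure 114 mm over their backs; the gripper's body (76 mm by 85 mm) begins 54 mm behind the grasp point. The pads swing forward as they close: fully open they stand 13 mm farther back than shut.
Start: joints at [1.127, 0.628, 0.038, 1.517, -0.027, 0.996, -0.02], TCP at [239.798, -604.165, 231.313] pointing down, gripper open.
Joint ranges: [-3.06, 3.06], [-0.37, 2.12], [-1.25, 1.32], [0.18, 2.47], [-1.1, 4.24], [0.23, 1.98], [-2.94, 2.94]. Speed limits (rad/s): [2.57, 2.57, 3.14, 3.14, 3.14, 3.14, 3.14].

## Interface

Orientations are given as [roll, pitch, yaw] about the fixed x, y, z axes, in that order (R = Rz(yaw) Ry(pitch) Rx(roll)).
In Python, from cell import monitor, cams, ctrl gives the robot as it stands.
- The arm moves only by the tool drive_tool, never from a script. Its argument "motion" is a list of rows, each an object with "fingers": the opening, from 0 (shut) to 1 (fully open); "linear": the shift along the tool's x, y, z in m, a list of three; "twist": the turn about the tool's z in rad. In form: [{"fingers": fingers, "linear": [x, y, z], "twist": twist}, ...]. A call has 1 to 5 rows; each row shifts and turns the commanded pose from where the row before left it, along the tool's axes as they then stand; what a row does not reach is not made up. A row lasts 1/12 s, in which the tool goes at most 41.7 mm and 7.16 degrees, less where a joint would pass 70% of its speed; a pose out of reach is approached as far as the arm can. A call with a gripper value outside its range is refused whole. The fingers move at their own pace and stop on an object; the grip force is fixed at half the most. Time passes only in rows, so rows that do not move let the fingers close. It gives the time, the measured TCP pose, the force, the opening and the grip force at its end, in the units of the state.
- monitor.read_state(): the state, without advancing time (a new reading comes with each control period).
- cams.get_image(name): name is "scene" or "top"; returns a dict with "color" (384x512x3 uint8, blue, green, red), "K" (3x3 intrinsics, pixels), "R" (3x3) and "t" (3): a world point X has camera coordinates R X + t. Camera axes: x right, y down, z forward; pixel columns grow to the right and rows downward; lengths in mm; the calibration is good to about 2 mm. A picture is of the moment at which its call begins. There is no depth.
- ctrl.finish_job(): hands the job in; it is judged then, once.
The state is a dict: "clock": time; "qpos": joint angles; "qd": joint speeds; "tau": joint torques, N m; "eef_pos": TCP position; "tool_rot": TCP orientation; "force": force on the tool from outside, world axes, zero at the start; "torque": the same for the moment, N m; "width": finger opening in mm; "gripper_force": force on a finger pad.
Only numpy, scipy, OpenCV 4.12 (cv2) and the standard library are available. Lean on these libraries where they do the work, as an engineer would, in place of code of your own. Each camera call takes 0.05 s, during which the arm holds its last target. There are 200 camera calls.

## Task

Open the jar with the blue cap: twist its cap anticlockwise, regripping as needed, until it is fully unscrewed, and only then lift it off, without pulling it off by force. Set the cap down gently, still right way up, in the middle of the white saucer, so that it stays clean of the palette table; lower it all the way before letting go. Do not touch the yellow-capped jar.

Things in the scene. Friction and masses are not known exactly. Their poses are not given: they have to be found in the camera images.
- blue_cap: Loose ribbed blue screw cap on the blue jar, 52 mm wide, 26 mm high, about 60 g. Origin: centre of its underside, z up; its top stands 111 mm above the table when closed, x axis along the jar's x. Grip across its diameter from above, fingertips no lower than its underside. Twist anticlockwise from above (positive yaw), at 0.1 to 0.3 N m; it stays put when let go between twists.
- blue_jar: White jar, broad blue band, 62 mm wide, fixed by a dark 84 mm foot. Origin: foot's underside on the table, z up. The neck ends at 100 mm; the closed cap's origin is at 85 mm. The cap is free after 100 degrees of turn (a spring seal raises it up to 4 mm) and meets a stop at 149: best 125 in all, two grips of 62. Then lift it straight up; 20 mm up it is clear of the neck.
- yellow_jar: the same jar with a yellow band and yellow cap, fixed to the table, its cap top 111 mm above the table; not to be touched. Origin at the centre of the foot's underside, z up.
- saucer: Loose round white ceramic saucer, 150 mm across, rim 14 mm high. Origin at the centre of its underside, z up; its flat inner floor, 93 mm across, lies 5 mm above that.
Things that resemble listed ones, but are neither listed nor needed, are in the scene too. Of the things like the blue_cap, leave any that is orange or turquoise; of the rest the smaller one is meant.

How it is judged:
By the outcome, as a careful person would: the job done as asked, in the order asked, and still so for the second after the job is handed in, with the robot touching nothing.
It also fails if it takes over 48 s, if anything falls off the work surface, if the arm or the gripper's body presses on something with over 40 N, if the wrist force passes 120 N, or if a joint passes its speed limit or range.

## Working session

There is one attempt and no reset: what is moved stays moved. The work goes in short steps, Python scripts to look and compute and a tool call to move; the robot and the scene stay as the last step left them, time stands still between calls to the robot, and variables do not carry over. Pictures are saved under pics/ and viewed, at most 10 in all, crops included, and the job is handed in when it is done.

Besides the shell and the picture viewer there is one more tool, called after "Emit:" as name([rows], argument=value, ...), one row to a line, values as JSON. drive_tool: Moves the arm, as the interface text tells. Its arguments: {"type":"object","properties":{"motion":{"type":"array"}},"required":["motion"]}

```bash
mkdir -p pics; python3 - <<'E'
from cell import monitor, cams, ctrl
import cv2, numpy as np, pickle
s=monitor.read_state(); print(s)
for n in ("scene","top"):
    d=cams.get_image(n); cv2.imwrite(f"pics/{n}0.png",d["color"]); pickle.dump(d,open(f"{n}0.pkl","wb"))
    print(n,d["K"].tolist(),d["R"].tolist(),d["t"].tolist())
E
```

```text
{'clock': 0.0, 'qpos': array([ 1.12720365,  0.62935417,  0.03842353,  1.51836672, -0.02699734,
        0.99627782, -0.01999825]), 'qd': array([-0.00078784, -0.00116527,  0.00044405, -0.00028571, -0.00054587,
       -0.00018202,  0.00057111]), 'tau': array([ 5.24806237e-04, -5.63387883e+01,  1.22711454e+00, -1.93439466e+01,
        1.13055695e-02,  1.05135547e-02,  5.38210244e-06]), 'eef_pos': array([ 239.57343918, -603.57336844,  230.38393671]), 'tool_rot': array([-3.13970411e+00,  1.66330527e-05,  3.77810817e-01]), 'force': array([ 0.75090497,  0.28569249, -0.64355775]), 'torque': array([-0.01396348, -0.00048851,  0.01073545]), 'gripper_force': 0.0, 'width': 85.26493333151623}
scene [[402.5735280152183, 0.0, 258.2377002083899], [0.0, 402.5735280152183, 196.1121612526926], [0.0, 0.0, 1.0]] [[-0.7964073796096331, -0.6047604851831673, -0.00020313625309834795], [-0.2832430724242961, 0.37329873920590856, -0.8834146326787461], [0.5343300923838767, -0.7035003957840387, -0.4685920886066459]] [431.56087836484613, 261.71105731434, 566.4133677172478]
top [[371.4218025913613, 0.0, 255.9735214852287], [0.0, 371.4218025913613, 182.04408798571498], [0.0, 0.0, 1.0]] [[-0.005895845026235957, -0.9999267466378537, -0.01057073174688275], [-0.9888128826088938, 0.007405229397851619, -0.14897733305525077], [0.14904469865820968, 0.009574128461804788, -0.9887841088256224]] [-47.50872708072903, 584.3745358989087, 859.6738068593103]
```

View pics/scene0.png

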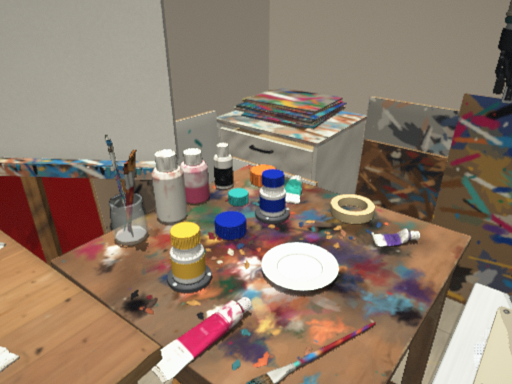

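View pics/top0.png

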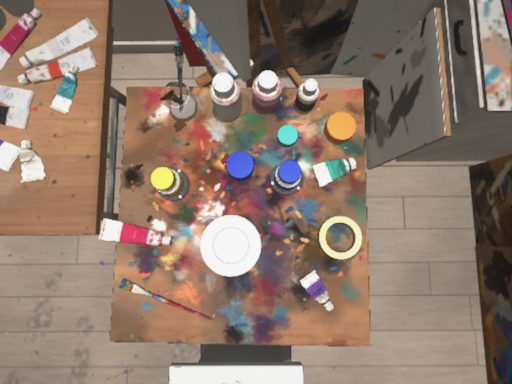

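The scene view shows the blue jar at about (271,195), the bigger loose blue cap at (231,225), the yellow jar at (187,255) and the saucer at (300,267). In the top view the blue jar's cap is at (289,172), the loose cap at (240,165), the yellow cap at (163,179) and the saucer at (231,246).

```bash
cat > h.py <<'E'
import numpy as np, cv2
def ray(d,u,v):
    R=np.array(d["R"]);t=np.array(d["t"]);w=R.T@np.linalg.inv(d["K"])@[u,v,1.]
    return -R.T@t,w
def onplane(d,pts,z):
    out=[]
    for u,v in np.reshape(pts,(-1,2)):
        c,w=ray(d,u,v); out.append(c+w*(z-c[2])/w[2])
    return np.array(out)
def blob(d,lo,hi,near,minA=20):
    m=cv2.inRange(cv2.cvtColor(d["color"],cv2.COLOR_BGR2HSV),np.array(lo),np.array(hi))
    cs=[c for c in cv2.findContours(m,cv2.RETR_EXTERNAL,cv2.CHAIN_APPROX_NONE)[0] if cv2.contourArea(c)>minA]
    return min(cs,key=lambda c:abs(cv2.pointPolygonTest(c,near,True)) if cv2.pointPolygonTest(c,near,True)<0 else 0)
def circ(P):
    # least-squares circle of plane points
    A=np.c_[2*P[:,:2],np.ones(len(P))];b=(P[:,:2]**2).sum(1)
    s=np.linalg.lstsq(A,b,rcond=None)[0]; return s[:2],np.sqrt(s[2]+s[:2]@s[:2])
E
python3 - <<'E'
import pickle,cv2,numpy as np
from h import *
T=pickle.load(open("top0.pkl","rb"));S=pickle.load(open("scene0.pkl","rb"))
sau=blob(T,(0,0,170),(180,60,255),(231,246)); print("saucer",circ(onplane(T,cv2.convexHull(sau),14)))
sau=blob(S,(0,0,150),(180,60,255),(300,267)); e=cv2.fitEllipse(sau); print("saucer scene",e,onplane(S,e[0],12))
for n,lo,hi,p,z in (("blue",(105,120,60),(130,255,255),(289,172),111),("other",(105,120,60),(130,255,255),(240,165),26),("yel",(22,150,100),(35,255,255),(163,179),111)):
    c=blob(T,lo,hi,p); print(n,cv2.boundingRect(c),cv2.minEnclosingCircle(c),circ(onplane(T,cv2.convexHull(c),z)))
def crop(d,x,y,w,h,k): return cv2.resize(d["color"][y:y+h,x:x+w],None,fx=k,fy=k,interpolation=cv2.INTER_NEAREST)
a=crop(T,264,146,50,60,8); b=crop(S,246,160,50,60,8); cv2.imwrite("pics/crops.png",np.hstack([a,b]))
E
```

```text
saucer (array([448.67902235,  44.7788133 ]), np.float64(100.15402807603994))
saucer scene ((293.6427917480469, 266.0697937011719), (46.06507110595703, 96.39629364013672), 90.59833526611328) [[438.55717333  22.76619639  12.        ]]
blue (278, 160, 23, 23) ((289.19232177734375, 171.11538696289062), 11.664155006408691) (array([ 598.31673123, -126.96077664]), np.float64(25.81470863899617))
other (226, 151, 28, 29) ((239.83824157714844, 164.8455810546875), 14.202101707458496) (array([630.77455327, -10.85412003]), np.float64(35.28325868514378))Traceback (most recent call last):
  File "<stdin>", line 7, in <module>
  File "h.py", line 13, in blob
    return min(cs,key=lambda c:abs(cv2.pointPolygonTest(c,near,True)) if cv2.pointPolygonTest(c,near,True)<0 else 0)
ValueError: min() iterable argument is empty
```

```bash
python3 - <<'E'
import pickle,cv2,numpy as np
from h import *
T=pickle.load(open("top0.pkl","rb"));S=pickle.load(open("scene0.pkl","rb"))
for n,d in (("T",T),("S",S)): print(n,"cam",ray(d,0,0)[0])
def sauc(d,p,z):
    m=cv2.inRange(cv2.cvtColor(d["color"],cv2.COLOR_BGR2HSV),np.array((0,0,150)),np.array((180,45,255)))
    m=cv2.morphologyEx(m,cv2.MORPH_OPEN,cv2.getStructuringElement(cv2.MORPH_ELLIPSE,(15,15)))
    n,l,st,ce=cv2.connectedComponentsWithStats(m); k=l[p[1],p[0]]
    c=max(cv2.findContours((l==k).astype('uint8'),cv2.RETR_EXTERNAL,cv2.CHAIN_APPROX_NONE)[0],key=cv2.contourArea)
    print(st[k],circ(onplane(d,cv2.convexHull(c),z)))
sauc(T,(231,246),12); sauc(S,(300,267),12)
c=blob(T,(18,130,80),(40,255,255),(163,179)); print("yel",circ(onplane(T,cv2.convexHull(c),111)))
# triangulated cap-top: scene view, top ellipse prediction vs mask
c=blob(S,(105,120,40),(130,255,255),(272,178)); print(cv2.boundingRect(c))
for z in (111,85):
  a=np.linspace(0,6.28,60); X=np.c_[598.3+26*np.cos(a),-127+26*np.sin(a),np.full(60,z)]
  for d in (S,T):
    p=(X@np.array(d["R"]).T+d["t"])@np.array(d["K"]).T; p=p[:,:2]/p[:,2:]; print(z,p.min(0),p.max(0))
def crop(d,x,y,w,h,k): return cv2.resize(d["color"][y:y+h,x:x+w],None,fx=k,fy=k,interpolation=cv2.INTER_NEAREST)
cv2.imwrite("pics/crops.png",np.hstack([crop(T,264,146,50,60,8),crop(S,246,160,50,60,8)]))
E
```

```text
T cam [449.42714179 -60.06330186 936.58815685]
S cam [115.17440514 561.76658682 496.70386622]
[ 199  215   62   62 3002] (array([433.29052511,  13.33104786]), np.float64(75.3160455561063))
[ 261  242   78   49 2952] (array([433.5686506 ,  10.34676443]), np.float64(75.47378140382291))
yel (array([584.14800993, 159.1606169 ]), np.float64(26.839034706063405))
(262, 169, 23, 19)
111 [260.78903012 168.2943306 ] [283.4754356  177.76466331]
111 [277.60028475 159.79684255] [300.66428994 182.47691813]
85 [260.75808811 178.29418558] [283.1485409  188.14120076]
85 [277.07476619 162.11465801] [299.45157232 184.13737373]
```

View pics/crops.png

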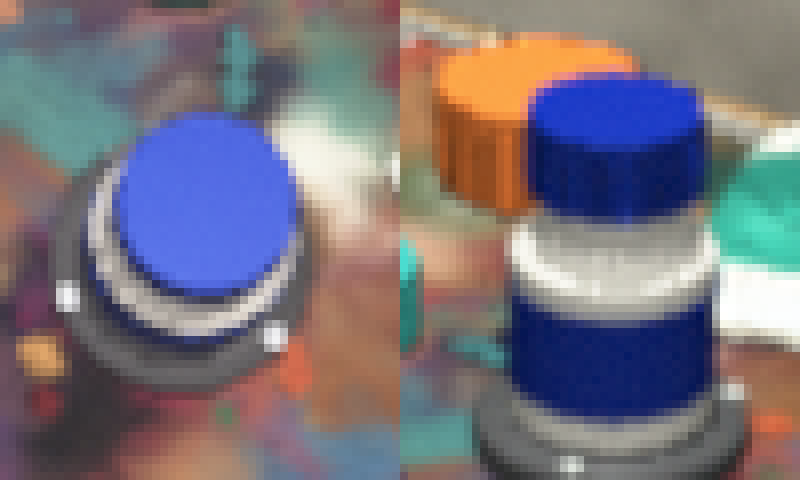

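The crop shows the blue cap's top at about (289,171) in the top view and (273,175) in the scene view, which puts the cap at about (598,-127.5) and the saucer at about (433.5,12). I'm moving to above the jar.

Emit:
drive_tool([
  {"fingers": 1,"linear": [0.03,-0.018,0],"twist": 0},
  {"fingers": 1,"linear": [0.03,-0.018,0],"twist": 0},
  {"fingers": 1,"linear": [0.03,-0.018,0],"twist": 0},
  {"fingers": 1,"linear": [0.03,-0.018,0],"twist": 0},
  {"fingers": 1,"linear": [0.03,-0.018,0],"twist": 0},
])

```text
clock: 0.52
eef_pos: [346.6, -463.5, 230.9]
tool_rot: [-3.141, 0.0, 0.377]
force: [0.4, -0.0, 0.1]
width: 85.1
gripper_force: 0.0
```

Emit:
drive_tool([
  {"fingers": 1,"linear": [0.03,-0.018,0],"twist": 0},
  {"fingers": 1,"linear": [0.03,-0.018,0],"twist": 0},
  {"fingers": 1,"linear": [0.03,-0.018,0],"twist": 0},
  {"fingers": 1,"linear": [0.03,-0.018,0],"twist": 0},
  {"fingers": 1,"linear": [0.03,-0.018,0],"twist": 0},
])

```text
clock: 0.93
eef_pos: [452.8, -324.6, 231.1]
tool_rot: [-3.141, 0.0, 0.378]
force: [0.7, -0.7, 0.2]
width: 85.3
gripper_force: 0.0
```

Emit:
drive_tool([
  {"fingers": 1,"linear": [0.03,-0.018,0],"twist": 0},
  {"fingers": 1,"linear": [0.03,-0.018,0],"twist": 0},
  {"fingers": 1,"linear": [0.03,-0.018,0],"twist": 0},
  {"fingers": 1,"linear": [0.03,-0.018,0],"twist": 0},
  {"fingers": 1,"linear": [0,0,0],"twist": 0},
])

```text
clock: 1.35
eef_pos: [542.3, -206.0, 230.9]
tool_rot: [-3.138, -0.005, 0.389]
force: [0.4, 0.1, -0.1]
width: 85.6
gripper_force: 0.0
```

Emit:
drive_tool([
  {"fingers": 1,"linear": [0.027,-0.0175,0],"twist": 0},
  {"fingers": 1,"linear": [0.027,-0.0175,0],"twist": 0},
  {"fingers": 1,"linear": [0.026,-0.017,0.0],"twist": 0},
  {"fingers": 1,"linear": [0,0,0.03],"twist": 0},
  {"fingers": 1,"linear": [0,0,0.03],"twist": 0},
])

```text
clock: 1.77
eef_pos: [595.1, -134.4, 171.9]
tool_rot: [3.14, -0.005, 0.383]
force: [-0.1, -0.3, -0.6]
width: 85.8
gripper_force: 0.0
```

Emit:
drive_tool([
  {"fingers": 1,"linear": [0,0,0.02],"twist": 0},
  {"fingers": 1,"linear": [0,0,0],"twist": 0},
  {"fingers": 1,"linear": [0,0,0],"twist": 0},
])

```text
clock: 2.02
eef_pos: [591.5, -137.2, 150.4]
tool_rot: [-3.14, 0.002, 0.378]
force: [-0.4, -0.8, 0.6]
width: 85.2
gripper_force: 0.0
```

```bash
cat > look.py <<'E'
import sys; from cell import monitor,cams; import cv2,numpy as np
from h import *
s=monitor.read_state(); print(s["clock"],s["eef_pos"].round(1),s["tool_rot"].round(3),s["qpos"].round(2),s["force"].round(1))
x,y,w,h=map(int,sys.argv[2:6]); u,v,w2,h2=map(int,sys.argv[6:10])
T=cams.get_image("top");S=cams.get_image("scene")
f=lambda d,x,y,w,h:cv2.resize(d["color"][y:y+h,x:x+w],(400,400),interpolation=cv2.INTER_CUBIC)
cv2.imwrite(f"pics/{sys.argv[1]}.png",np.hstack([f(T,x,y,w,h),f(S,u,v,w2,h2)]))
E
python3 look.py a 239 121 100 100 221 110 100 100
```

```text
2.0167 [ 591.5 -137.2  150.4] [-3.14e+00  2.00e-03  3.78e-01] [ 0.17  0.66  0.02  1.72 -0.02  0.76 -1.  ] [-0.4 -0.8  0.6]
```

View pics/a.png

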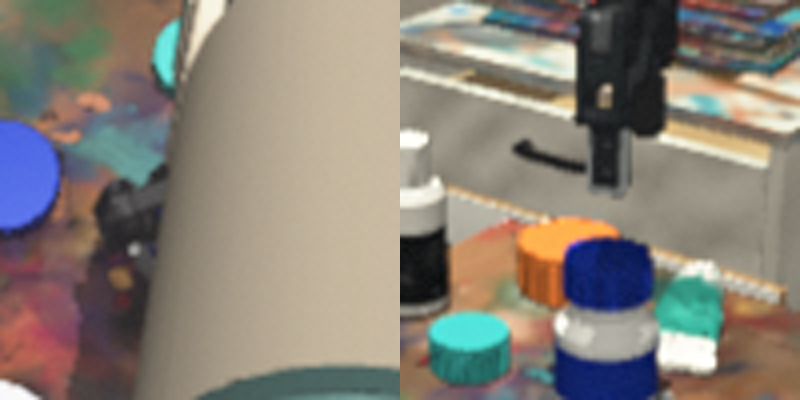

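The arm hides the jar in the top view. In the scene crop the finger is at (610,180), over the cap at (608,270), with 6 to 10 mm still to correct sideways.

Emit:
drive_tool([
  {"fingers": 1,"linear": [0.0096,-0.0066,0],"twist": 0},
  {"fingers": 1,"linear": [0,0,0.02],"twist": 0},
  {"fingers": 1,"linear": [0,0,0],"twist": 0},
  {"fingers": 1,"linear": [0,0,0],"twist": 0},
])

```text
clock: 2.45
eef_pos: [599.0, -126.8, 131.7]
tool_rot: [-3.141, 0.0, 0.378]
force: [-0.0, -0.6, -0.2]
width: 85.4
gripper_force: 0.0
```

Emit:
drive_tool([
  {"fingers": 1,"linear": [-0.001,0,0.016],"twist": 0},
  {"fingers": 1,"linear": [0,0,0.016],"twist": 0},
  {"fingers": 1,"linear": [0,0,0.015],"twist": 0},
  {"fingers": 1,"linear": [0,0,0],"twist": 0},
  {"fingers": 1,"linear": [0,0,0],"twist": 0},
])

```text
clock: 2.87
eef_pos: [598.1, -128.0, 84.9]
tool_rot: [3.142, 0.0, 0.378]
force: [0.0, -0.6, 0.2]
width: 85.6
gripper_force: 0.0
```

Emit:
drive_tool([
  {"fingers": 0.75,"linear": [0,0,0],"twist": 0},
  {"fingers": 0.68,"linear": [0,0,0],"twist": 0},
  {"fingers": 0.63,"linear": [0,0,0],"twist": 0},
  {"fingers": 0.5,"linear": [0,0,0],"twist": 0},
  {"fingers": 0.3,"linear": [0,0,0],"twist": 0},
])

```text
clock: 3.28
eef_pos: [598.7, -127.9, 85.8]
tool_rot: [3.141, -0.002, 0.378]
force: [-1.1, 0.5, 5.9]
width: 50.2
gripper_force: 61.0
```

Emit:
drive_tool([
  {"fingers": 0,"linear": [0,0,0],"twist": 0},
  {"fingers": 0,"linear": [0,0,0],"twist": 0},
  {"fingers": 0,"linear": [0,0,0],"twist": 0},
  {"fingers": 0,"linear": [0,0,0],"twist": 0},
])

```text
clock: 3.62
eef_pos: [598.7, -128.0, 85.8]
tool_rot: [3.141, -0.002, 0.378]
force: [-0.6, 0.8, 6.5]
width: 50.3
gripper_force: 61.0
```

Emit:
drive_tool([
  {"fingers": 0,"linear": [0,0,0],"twist": -0.09},
  {"fingers": 0,"linear": [0,0,0],"twist": -0.09},
  {"fingers": 0,"linear": [0,0,0],"twist": -0.09},
  {"fingers": 0,"linear": [0,0,0],"twist": -0.09},
])

```text
clock: 3.95
eef_pos: [599.5, -127.9, 86.1]
tool_rot: [3.139, -0.002, 0.742]
force: [-0.4, 0.4, 7.2]
width: 50.3
gripper_force: 61.1
```

```bash
python3 -c "
from cell import monitor
s=monitor.read_state();print(s['torque'],s['force'],s['qpos'][6])"
```

```text
[ 0.19645569  0.05556707 -0.02537499] [-0.35284258  0.36350205  7.21898862] -0.7523074284000739
```

Emit:
drive_tool([
  {"fingers": 0,"linear": [0,0,0],"twist": -0.09},
  {"fingers": 0,"linear": [0,0,0],"twist": -0.09},
  {"fingers": 0,"linear": [0,0,0],"twist": -0.09},
  {"fingers": 0,"linear": [0,0,0],"twist": -0.09},
])

```text
clock: 4.28
eef_pos: [599.7, -127.8, 86.2]
tool_rot: [3.138, -0.001, 1.102]
force: [1.0, 0.3, 6.3]
width: 50.2
gripper_force: 61.1
```

```bash
python3 -c "
from cell import monitor
s=monitor.read_state();print(s['torque'],s['force'],s['qpos'][6])"
```

```text
[ 0.19049871  0.04985389 -0.00032524] [0.95063235 0.27632709 6.31152752] -0.4922911199943908
```

Emit:
drive_tool([
  {"fingers": 0,"linear": [0,0,0],"twist": -0.09},
  {"fingers": 0,"linear": [0,0,0],"twist": -0.09},
  {"fingers": 0,"linear": [0,0,0],"twist": -0.09},
  {"fingers": 0,"linear": [0,0,0],"twist": -0.09},
  {"fingers": 0,"linear": [0,0,0],"twist": 0},
])

```text
clock: 4.7
eef_pos: [599.6, -127.9, 86.1]
tool_rot: [3.138, -0.0, 1.461]
force: [-0.5, 2.2, 6.2]
width: 50.4
gripper_force: 61.1
```

```bash
python3 -c "
from cell import monitor
s=monitor.read_state();print(s['torque'],s['force'],s['qpos'][6])"
```

```text
[ 0.1817689   0.10833051 -0.03966393] [-0.54490814  2.17314464  6.17551986] -0.2287321538807291
```

Emit:
drive_tool([
  {"fingers": 0.7,"linear": [0,0,0],"twist": 0},
  {"fingers": 0.8,"linear": [0,0,0],"twist": 0},
  {"fingers": 1,"linear": [0,0,0],"twist": 0},
  {"fingers": 1,"linear": [0,0,0],"twist": 0},
  {"fingers": 1,"linear": [0,0,0],"twist": 0},
])

```text
clock: 5.12
eef_pos: [597.8, -127.9, 84.2]
tool_rot: [-3.141, 0.0, 1.458]
force: [0.9, -0.4, 0.6]
width: 85.4
gripper_force: 0.0
```

Emit:
drive_tool([
  {"fingers": 1,"linear": [0,0,0],"twist": 0.108},
  {"fingers": 1,"linear": [0,0,0],"twist": 0.108},
  {"fingers": 1,"linear": [0,0,0],"twist": 0.108},
  {"fingers": 1,"linear": [0,0,0],"twist": 0.108},
  {"fingers": 1,"linear": [0,0,0],"twist": 0.108},
])

```text
clock: 5.53
eef_pos: [597.9, -127.8, 84.2]
tool_rot: [-3.141, 0.0, 0.912]
force: [-0.9, 0.7, -0.4]
width: 85.7
gripper_force: 0.0
```

Emit:
drive_tool([
  {"fingers": 1,"linear": [0,0,0],"twist": 0.108},
  {"fingers": 1,"linear": [0,0,0],"twist": 0.108},
  {"fingers": 1,"linear": [0,0,0],"twist": 0.108},
  {"fingers": 1,"linear": [0,0,0],"twist": 0.108},
  {"fingers": 1,"linear": [0,0,0],"twist": 0.108},
])

```text
clock: 5.95
eef_pos: [597.9, -127.7, 84.2]
tool_rot: [-3.141, 0.0, 0.373]
force: [0.0, 0.2, -0.6]
width: 85.3
gripper_force: 0.0
```

Emit:
drive_tool([
  {"fingers": 1,"linear": [0,0,0],"twist": 0},
  {"fingers": 1,"linear": [0,0,0],"twist": 0},
])

```text
clock: 6.12
eef_pos: [597.9, -127.6, 84.2]
tool_rot: [3.141, 0.0, 0.381]
force: [0.5, 0.2, 0.0]
width: 85.5
gripper_force: 0.0
```

```bash
python3 look.py b 239 121 100 100 241 150 60 60
```

```text
6.1167 [ 597.9 -127.6   84.2] [3.141 0.    0.381] [ 0.16  0.76  0.01  1.75 -0.01  0.63 -1.01] [0.5 0.2 0. ]
```

View pics/b.png

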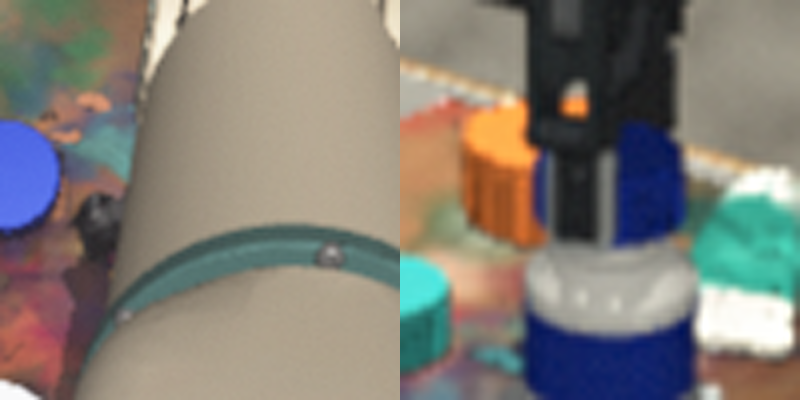

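The scene crop shows the open fingers on both sides of the cap, tips at (585,245), level with its underside. Nothing has been disturbed, so I'm taking the second grip.

Emit:
drive_tool([
  {"fingers": 0.75,"linear": [0,0,0],"twist": 0},
  {"fingers": 0.68,"linear": [0,0,0],"twist": 0},
  {"fingers": 0.63,"linear": [0,0,0],"twist": 0},
  {"fingers": 0.5,"linear": [0,0,0],"twist": 0},
  {"fingers": 0,"linear": [0,0,0],"twist": 0},
])

```text
clock: 6.63
eef_pos: [598.0, -128.1, 84.7]
tool_rot: [3.141, -0.0, 0.378]
force: [-0.5, -0.6, 2.9]
width: 50.5
gripper_force: 61.6
```

Emit:
drive_tool([
  {"fingers": 0,"linear": [0,0,0],"twist": 0},
  {"fingers": 0,"linear": [0,0,0],"twist": 0},
  {"fingers": 0,"linear": [0,0,0],"twist": 0},
])

```text
clock: 6.88
eef_pos: [598.1, -128.1, 84.6]
tool_rot: [3.141, -0.0, 0.378]
force: [-0.8, -1.0, 3.9]
width: 49.9
gripper_force: 61.6
```

Emit:
drive_tool([
  {"fingers": 0,"linear": [0,0,0],"twist": -0.09},
  {"fingers": 0,"linear": [0,0,0],"twist": -0.09},
  {"fingers": 0,"linear": [0,0,0],"twist": -0.09},
  {"fingers": 0,"linear": [0,0,0],"twist": -0.09},
  {"fingers": 0,"linear": [0,0,0],"twist": -0.09},
])

```text
clock: 7.3
eef_pos: [598.6, -128.0, 84.9]
tool_rot: [3.14, -0.001, 0.832]
force: [-1.5, 0.3, 5.7]
width: 50.4
gripper_force: 61.5
```

Emit:
drive_tool([
  {"fingers": 0,"linear": [0,0,0],"twist": -0.09},
  {"fingers": 0,"linear": [0,0,0],"twist": -0.09},
  {"fingers": 0,"linear": [0,0,0],"twist": -0.09},
  {"fingers": 0,"linear": [0,0,0],"twist": -0.09},
])

```text
clock: 7.63
eef_pos: [598.8, -127.9, 84.9]
tool_rot: [3.14, -0.0, 1.192]
force: [0.6, -0.3, 5.8]
width: 50.3
gripper_force: 61.5
```

Emit:
drive_tool([
  {"fingers": 0,"linear": [0,0,0],"twist": -0.09},
  {"fingers": 0,"linear": [0,0,0],"twist": -0.09},
  {"fingers": 0,"linear": [0,0,0],"twist": -0.09},
  {"fingers": 0,"linear": [0,0,0],"twist": 0},
  {"fingers": 0,"linear": [0,0,0],"twist": 0},
])

```text
clock: 8.05
eef_pos: [598.9, -127.9, 84.9]
tool_rot: [3.14, -0.0, 1.458]
force: [0.2, 0.1, 5.8]
width: 50.2
gripper_force: 61.6
```

```bash
python3 -c "
from cell import monitor
s=monitor.read_state();print(s['torque'],s['force'],s['qpos'])"
```

```text
[-0.05039335  0.00353565  0.0489772 ] [0.2202337  0.123696   5.83141996] [ 0.33850669  0.7716797  -0.28333628  1.74290571  0.31843989  0.67031498
 -0.23254439]
```

Emit:
drive_tool([
  {"fingers": 0,"linear": [0,0,-0.002],"twist": 0},
  {"fingers": 0,"linear": [0,0,-0.002],"twist": 0},
  {"fingers": 0,"linear": [0,0,-0.001],"twist": 0},
  {"fingers": 0,"linear": [0,0,0],"twist": 0},
])

```text
clock: 8.38
eef_pos: [598.1, -128.2, 89.3]
tool_rot: [3.141, 0.0, 1.458]
force: [0.9, -1.2, 0.2]
width: 49.9
gripper_force: 62.3
```

Emit:
drive_tool([
  {"fingers": 0,"linear": [0,0,-0.003],"twist": 0},
  {"fingers": 0,"linear": [0,0,-0.003],"twist": 0},
  {"fingers": 0,"linear": [0,0,0],"twist": 0},
])

```text
clock: 8.63
eef_pos: [598.0, -128.0, 95.8]
tool_rot: [3.141, 0.0, 1.457]
force: [1.0, -2.2, 0.2]
width: 50.2
gripper_force: 62.5
```

Emit:
drive_tool([
  {"fingers": 0,"linear": [0,0,-0.01],"twist": 0},
  {"fingers": 0,"linear": [0,0,-0.015],"twist": 0},
  {"fingers": 0,"linear": [0,0,-0.025],"twist": 0},
  {"fingers": 0,"linear": [0,0,-0.025],"twist": 0},
  {"fingers": 0,"linear": [0,0,-0.015],"twist": 0},
])

```text
clock: 9.05
eef_pos: [598.5, -126.9, 188.3]
tool_rot: [3.14, -0.001, 1.459]
force: [0.8, 0.5, -0.0]
width: 50.0
gripper_force: 63.0
```

Emit:
drive_tool([
  {"fingers": 0,"linear": [0,0,0],"twist": 0},
  {"fingers": 0,"linear": [0,0,0],"twist": 0},
])

```text
clock: 9.22
eef_pos: [598.1, -127.3, 186.4]
tool_rot: [3.14, -0.0, 1.458]
force: [-0.1, -0.5, -0.6]
width: 50.2
gripper_force: 63.0
```

```bash
python3 look.py c 239 121 100 100 221 110 100 100
```

```text
9.2167 [ 598.1 -127.3  186.4] [ 3.14  -0.     1.458] [ 0.37  0.64 -0.33  1.67  0.26  0.87 -0.18] [-0.1 -0.5 -0.6]
```

View pics/c.png

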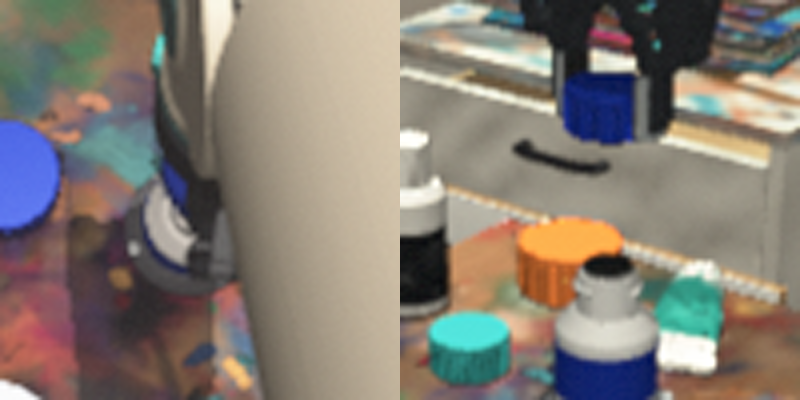

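The scene crop shows the cap held upright and clear of the open jar neck. I'm carrying it over to the saucer.

Emit:
drive_tool([
  {"fingers": 0,"linear": [0.015,-0.0224,0],"twist": 0},
  {"fingers": 0,"linear": [0.015,-0.0224,0],"twist": 0},
  {"fingers": 0,"linear": [0.015,-0.0224,0],"twist": 0},
  {"fingers": 0,"linear": [0.015,-0.0224,0],"twist": 0},
  {"fingers": 0,"linear": [0.015,-0.0224,0],"twist": 0},
])

```text
clock: 9.73
eef_pos: [492.9, -39.9, 184.1]
tool_rot: [-3.139, -0.0, 1.458]
force: [0.6, -0.9, -0.2]
width: 50.5
gripper_force: 63.0
```

Emit:
drive_tool([
  {"fingers": 0,"linear": [0.015,-0.0224,0],"twist": 0},
  {"fingers": 0,"linear": [0.015,-0.0224,0],"twist": 0},
  {"fingers": 0,"linear": [0.015,-0.0224,0],"twist": 0},
  {"fingers": 0,"linear": [0,0,0.01],"twist": 0},
  {"fingers": 0,"linear": [0,0,0.03],"twist": 0},
])

```text
clock: 10.15
eef_pos: [434.1, 13.0, 146.8]
tool_rot: [3.137, -0.001, 1.46]
force: [1.2, 0.1, -0.3]
width: 50.3
gripper_force: 63.0
```

Emit:
drive_tool([
  {"fingers": 0,"linear": [0,0,0.03],"twist": 0},
  {"fingers": 0,"linear": [0,0,0.02],"twist": 0},
  {"fingers": 0,"linear": [0,0,0.01],"twist": 0},
  {"fingers": 0,"linear": [0,0,0],"twist": 0},
  {"fingers": 0,"linear": [0,0,0],"twist": 0},
])

```text
clock: 10.57
eef_pos: [432.3, 11.7, 84.4]
tool_rot: [-3.138, 0.0, 1.458]
force: [0.5, -0.5, -0.3]
width: 50.3
gripper_force: 63.0
```

```bash
python3 look.py d 181 176 120 120 240 180 120 120
```

```text
10.5667 [432.3  11.7  84.4] [-3.138  0.     1.458] [ 0.06  0.61 -0.22  2.23  0.37  0.35 -0.59] [ 0.5 -0.5 -0.3]
```

View pics/d.png

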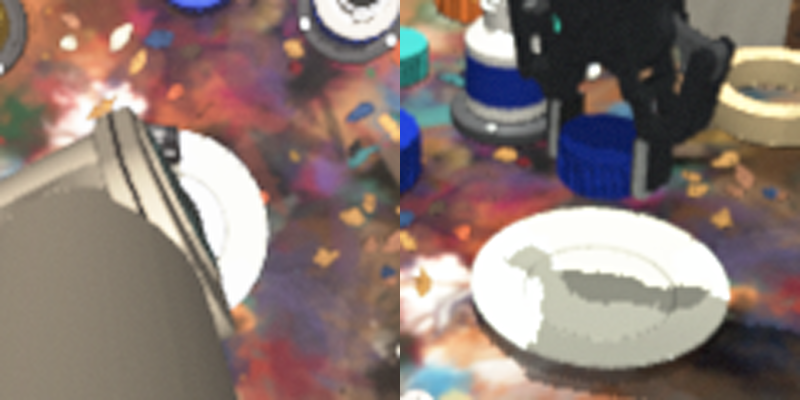

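The scene crop shows the cap at (600,155), level above the saucer, whose centre is at (600,285). I'm lowering in steps and watching joint 6.

Emit:
drive_tool([
  {"fingers": 0,"linear": [0,0,0.015],"twist": 0},
  {"fingers": 0,"linear": [0,0,0.015],"twist": 0},
  {"fingers": 0,"linear": [0,0,0.01],"twist": 0},
  {"fingers": 0,"linear": [0,0,0],"twist": 0},
])

```text
clock: 11.0
eef_pos: [433.2, 11.5, 44.8]
tool_rot: [-3.141, 0.0, 1.458]
force: [-1.0, 0.5, 0.0]
width: 50.4
gripper_force: 63.0
```

```bash
python3 -c "
from cell import monitor
s=monitor.read_state();print(s['eef_pos'],s['force'],s['qpos'].round(3))"
```

```text
[433.15749445  11.50535605  44.82778056] [-0.97476598  0.46340782  0.03075933] [ 0.023  0.689 -0.165  2.246  0.458  0.239 -0.666]
```

Emit:
drive_tool([
  {"fingers": 0,"linear": [0,0,-0.015],"twist": 0},
  {"fingers": 0,"linear": [0,0,-0.015],"twist": 0},
  {"fingers": 0,"linear": [0,0,0],"twist": -0.1},
  {"fingers": 0,"linear": [0,0,0],"twist": -0.1},
  {"fingers": 0,"linear": [0,0,0],"twist": -0.1},
])

```text
clock: 11.42
eef_pos: [434.4, 11.4, 77.0]
tool_rot: [3.139, 0.001, 1.762]
force: [-0.3, -0.6, 0.2]
width: 50.5
gripper_force: 63.0
```

Emit:
drive_tool([
  {"fingers": 0,"linear": [0,0,0],"twist": -0.1},
  {"fingers": 0,"linear": [0,0,0],"twist": -0.1},
  {"fingers": 0,"linear": [0,0,0],"twist": -0.1},
  {"fingers": 0,"linear": [0,0,0],"twist": -0.1},
  {"fingers": 0,"linear": [0,0,0],"twist": 0},
])

```text
clock: 11.83
eef_pos: [434.1, 11.3, 76.5]
tool_rot: [3.14, 0.001, 2.16]
force: [0.4, -0.2, -0.4]
width: 50.0
gripper_force: 63.0
```

```bash
python3 -c "
from cell import monitor
s=monitor.read_state();print(s['eef_pos'],s['force'],s['qpos'].round(3))"
```

```text
[434.07438537  11.27854843  76.4766511 ] [ 0.35815802 -0.16141952 -0.37698315] [ 0.192  0.644 -0.409  2.227  0.679  0.39  -0.193]
```

Emit:
drive_tool([
  {"fingers": 0,"linear": [0,0,0.015],"twist": -0.08},
  {"fingers": 0,"linear": [0,0,0.015],"twist": -0.08},
  {"fingers": 0,"linear": [0,0,0.01],"twist": -0.08},
  {"fingers": 0,"linear": [0,0,0],"twist": 0},
])

```text
clock: 12.17
eef_pos: [433.0, 11.3, 34.8]
tool_rot: [-3.14, -0.0, 2.397]
force: [-0.9, -0.0, -0.4]
width: 50.1
gripper_force: 63.0
```

```bash
python3 -c "
from cell import monitor
s=monitor.read_state();print(s['eef_pos'],s['force'],s['qpos'].round(3))"
```

```text
[433.03147192  11.25036072  34.75586951] [-0.87802914 -0.00806914 -0.42739499] [ 0.144  0.728 -0.343  2.245  0.862  0.3   -0.13 ]
```

Emit:
drive_tool([
  {"fingers": 0,"linear": [0,0,0],"twist": -0.1},
  {"fingers": 0,"linear": [0,0,0],"twist": -0.1},
  {"fingers": 0,"linear": [0,0,0],"twist": -0.1},
  {"fingers": 0,"linear": [0,0,0.006],"twist": -0.1},
  {"fingers": 0,"linear": [0,0,0.006],"twist": -0.1},
])

```text
clock: 12.58
eef_pos: [434.5, 11.3, 24.5]
tool_rot: [3.141, 0.003, 2.898]
force: [-0.7, 0.9, -0.8]
width: 50.2
gripper_force: 63.0
```

Emit:
drive_tool([
  {"fingers": 0,"linear": [0,0,0.004],"twist": 0},
  {"fingers": 0,"linear": [0,0,0],"twist": 0},
])

```text
clock: 12.75
eef_pos: [433.6, 11.3, 19.6]
tool_rot: [-3.141, 0.0, 2.892]
force: [0.7, 0.5, -0.8]
width: 50.2
gripper_force: 63.0
```

```bash
python3 look.py e 181 176 120 120 250 195 100 100; python3 -c "
from cell import monitor
s=monitor.read_state();print(s['eef_pos'],s['force'],s['qpos'].round(3))"
```

```text
12.75 [433.6  11.3  19.6] [-3.141  0.     2.892] [ 0.19  0.77 -0.42  2.25  1.07  0.33  0.16] [ 0.7  0.5 -0.8]
[433.69917922  11.47249636  19.79601527] [-0.36822205 -0.15203697 -0.56992309] [ 0.192  0.775 -0.417  2.248  1.068  0.33   0.164]
```

View pics/e.png

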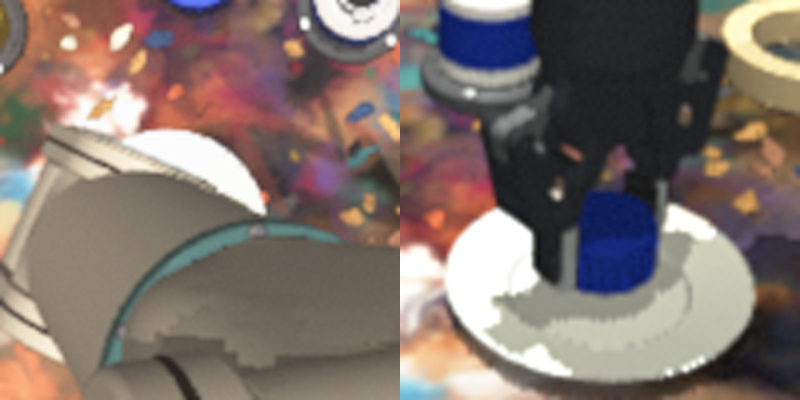

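The scene crop shows the cap at (618,245), about 15 mm above the middle of the saucer. The final descent is in small steps.

Emit:
drive_tool([
  {"fingers": 0,"linear": [0,0,0.004],"twist": 0},
  {"fingers": 0,"linear": [0,0,0.004],"twist": 0},
  {"fingers": 0,"linear": [0,0,0.002],"twist": 0},
  {"fingers": 0,"linear": [0,0,0],"twist": 0},
])

```text
clock: 13.18
eef_pos: [433.2, 11.5, 8.9]
tool_rot: [-3.141, -0.001, 2.897]
force: [0.3, 0.3, -0.6]
width: 50.3
gripper_force: 63.0
```

Emit:
drive_tool([
  {"fingers": 0,"linear": [0,0,0.001],"twist": 0},
  {"fingers": 0,"linear": [0,0,0.001],"twist": 0},
  {"fingers": 0,"linear": [0,0,0],"twist": 0},
])

```text
clock: 13.43
eef_pos: [433.4, 11.6, 7.2]
tool_rot: [-3.142, -0.0, 2.898]
force: [-0.0, 0.0, -0.5]
width: 49.9
gripper_force: 63.0
```

Emit:
drive_tool([
  {"fingers": 0,"linear": [0,0,0.001],"twist": 0},
  {"fingers": 0,"linear": [0,0,0.0005],"twist": 0},
  {"fingers": 0,"linear": [0,0,0],"twist": 0},
])

```text
clock: 13.68
eef_pos: [433.4, 11.6, 5.8]
tool_rot: [-3.142, -0.0, 2.898]
force: [0.4, -1.0, -1.2]
width: 50.6
gripper_force: 63.0
```

Emit:
drive_tool([
  {"fingers": 0,"linear": [0,0,0.0005],"twist": 0},
  {"fingers": 0,"linear": [0,0,0.0005],"twist": 0},
  {"fingers": 0,"linear": [0,0,0],"twist": 0},
])

```text
clock: 13.93
eef_pos: [433.5, 11.6, 4.8]
tool_rot: [3.142, 0.0, 2.898]
force: [0.3, 0.2, 0.4]
width: 50.2
gripper_force: 63.0
```

Emit:
drive_tool([
  {"fingers": 0,"linear": [0,0,0.0005],"twist": 0},
  {"fingers": 0,"linear": [0,0,0.0005],"twist": 0},
  {"fingers": 0,"linear": [0,0,0],"twist": 0},
])

```text
clock: 14.18
eef_pos: [433.4, 11.6, 3.7]
tool_rot: [-3.142, -0.0, 2.898]
force: [-0.6, -0.7, -1.1]
width: 50.1
gripper_force: 63.0
```

```bash
python3 look.py f 181 176 120 120 275 225 60 60; python3 -c "
from cell import monitor
s=monitor.read_state();print(s['eef_pos'],s['force'],s['qpos'].round(3))"
```

```text
14.1833 [433.4  11.6   3.7] [-3.142 -0.     2.898] [ 0.16  0.8  -0.37  2.25  1.15  0.29  0.09] [-0.6 -0.7 -1.1]
[433.43244541  11.58798063   3.80974377] [ 0.22776254 -0.49314754  0.59651243] [ 0.163  0.805 -0.374  2.251  1.152  0.292  0.089]
```

View pics/f.png

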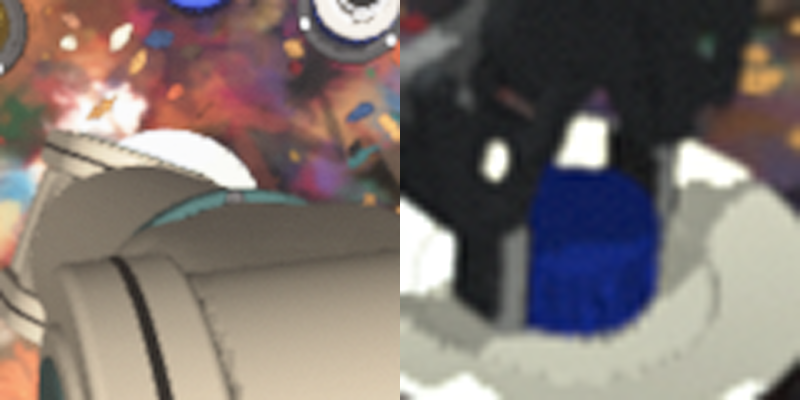

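The cap's lower edge, at crop (585,335), is nearly on the saucer floor but shows no contact force yet, so I'm continuing down.

Emit:
drive_tool([
  {"fingers": 0,"linear": [0,0,0.0005],"twist": 0},
  {"fingers": 0,"linear": [0,0,0.0005],"twist": 0},
  {"fingers": 0,"linear": [0,0,0],"twist": 0},
])

```text
clock: 14.53
eef_pos: [433.5, 11.6, 2.8]
tool_rot: [3.142, 0.0, 2.898]
force: [0.3, -0.1, -0.2]
width: 50.2
gripper_force: 63.0
```

```bash
python3 - <<'E'
import pickle,numpy as np
S=pickle.load(open("scene0.pkl","rb"))
a=np.linspace(0,6.28,90)
for z in (5,6,7,8,9):
  X=np.c_[433.4+26*np.cos(a),11.6+26*np.sin(a),np.full(90,z)]
  p=(X@np.array(S["R"]).T+S["t"])@np.array(S["K"]).T; p=p[:,:2]/p[:,2:]; print(z,p.max(0))
E
```

```text
5 [312.20301501 275.64601234]
6 [312.23515619 275.22933181]
7 [312.26733581 274.81213987]
8 [312.29955392 274.39443559]
9 [312.33181061 273.97621801]
```

Emit:
drive_tool([
  {"fingers": 0,"linear": [0,0,0.0005],"twist": 0},
  {"fingers": 0,"linear": [0,0,0.0005],"twist": 0},
  {"fingers": 0,"linear": [0,0,0],"twist": 0},
])

```text
clock: 14.78
eef_pos: [433.5, 11.6, 2.6]
tool_rot: [-3.141, 0.001, 2.898]
force: [-0.9, -1.6, 11.2]
width: 50.2
gripper_force: 64.4
```

Emit:
drive_tool([
  {"fingers": 0.62,"linear": [0,0,0],"twist": 0},
  {"fingers": 0.68,"linear": [0,0,0],"twist": 0},
  {"fingers": 0.75,"linear": [0,0,0],"twist": 0},
  {"fingers": 0.82,"linear": [0,0,0],"twist": 0},
  {"fingers": 0.9,"linear": [0,0,0],"twist": 0},
])

```text
clock: 15.2
eef_pos: [433.4, 11.6, 1.7]
tool_rot: [-3.142, -0.0, 2.898]
force: [0.8, 1.4, 0.6]
width: 76.6
gripper_force: 0.0
```

Emit:
drive_tool([
  {"fingers": 0.95,"linear": [0,0,0],"twist": 0},
  {"fingers": 0.95,"linear": [0,0,0],"twist": 0},
  {"fingers": 0.95,"linear": [0,0,-0.005],"twist": 0},
  {"fingers": 0.95,"linear": [0,0,-0.01],"twist": 0},
  {"fingers": 0.95,"linear": [0,0,-0.015],"twist": 0},
])

```text
clock: 15.62
eef_pos: [432.6, 11.6, 31.8]
tool_rot: [-3.141, -0.002, 2.898]
force: [0.1, -1.0, 0.6]
width: 80.6
gripper_force: 0.0
```

Emit:
drive_tool([
  {"fingers": 0.95,"linear": [0,0,-0.025],"twist": 0},
  {"fingers": 0.95,"linear": [0,0,-0.03],"twist": 0},
  {"fingers": 0.95,"linear": [0,0,-0.03],"twist": 0},
  {"fingers": 0.95,"linear": [0,0,-0.025],"twist": 0},
  {"fingers": 0.95,"linear": [0,0,-0.015],"twist": 0},
])

```text
clock: 16.03
eef_pos: [433.8, 11.9, 159.5]
tool_rot: [3.141, 0.002, 2.898]
force: [0.6, -1.2, -0.5]
width: 81.4
gripper_force: 0.0
```

Emit:
drive_tool([
  {"fingers": 0.95,"linear": [0,0,0],"twist": 0},
  {"fingers": 0.95,"linear": [0,0,0],"twist": 0},
  {"fingers": 0.95,"linear": [0,0,0],"twist": 0},
])

```text
clock: 16.28
eef_pos: [432.8, 11.2, 156.4]
tool_rot: [-3.141, -0.001, 2.898]
force: [-0.8, 0.3, 0.4]
width: 81.2
gripper_force: 0.0
```

```bash
python3 look.py g 181 176 120 120 240 190 120 120; python3 - <<'E'
from cell import cams; from h import *
S=cams.get_image("scene")
m=cv2.inRange(cv2.cvtColor(S["color"],cv2.COLOR_BGR2HSV),np.array((105,120,40)),np.array((130,255,255)))
c=blob(S,(105,120,40),(130,255,255),(300,262)); x,y,w,h=cv2.boundingRect(c); print(x,y,w,h,onplane(S,(x+(w-1)/2,y+(h-1)/2),18))
E
```

```text
16.2833 [432.8  11.2 156.4] [-3.141e+00 -1.000e-03  2.898e+00] [ 0.47  0.56 -0.81  2.16  0.66  0.68  0.53] [-0.8  0.3  0.4]
287 250 26 25 [[432.39372454  11.87273783  18.        ]]
```

View pics/g.png

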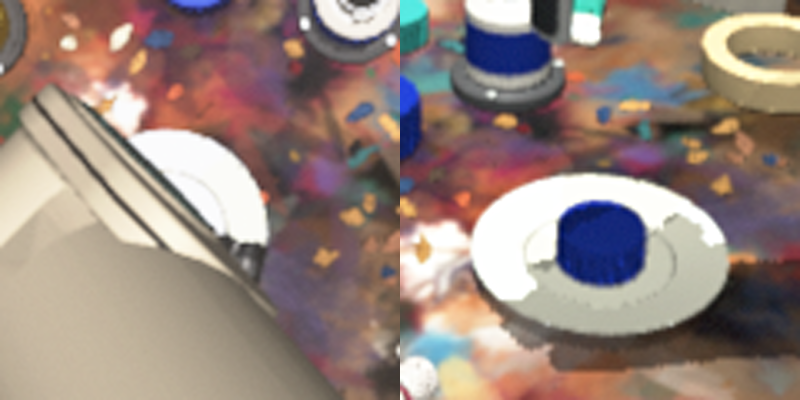

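The scene crop shows the cap upright in the middle of the saucer at (600,243), at (432.4, 11.9) mm against a saucer centre of (433.4, 11.8) mm. The robot is clear of everything, so I'm handing in.

```bash
python3 -c "
from cell import ctrl
print(ctrl.finish_job())"
```

```text
the job is handed in; nothing more can be done
None
```

I unscrewed the blue cap with two grips of about 62° each, lifted it off without force, and set it upright within about 1 mm of the middle of the saucer; the job was handed in at about 16 s, and the yellow-capped jar was not touched.

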